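Lid the amber beakers from the stack

TASK

The plug lids of the four amber beakers are stacked on the bench, the largest lid at the bottom. Take the stack apart and put every lid on the beaker it fits, plug in the mouth and flange flat on the rim; set the lids down rather than dropping or tipping them. Leave the beakers, and the two volumetric flasks among them, standing where they are.

Things in the scene. Friction and masses are not known exactly. Their poses are not given: they have to be found in the camera images.
- lid_25: the red plastic plug lid for the 25 ml beaker: a round flange 42 mm across and 9 mm thick over a tapered plug 8 mm deep (24 mm across at the flange, 18 mm at its flat foot). Origin: centre of the foot; z up, the flange lies 8 to 17 mm above the origin. Thin dark ring on its flat top, ribbed edge; weight 11 to 65 g. In the stack its foot stands on the flat top of the next larger lid, a few mm off centre.
- lid_50: the blue plastic plug lid for the 50 ml beaker: a round flange 50 mm across and 9 mm thick over a tapered plug 8 mm deep (32 mm across at the flange, 26 mm at its flat foot). Origin: centre of the foot; z up, the flange lies 8 to 17 mm above the origin. Thin dark ring on its flat top, ribbed edge; weight 11 to 65 g. In the stack its foot stands on the flat top of the next larger lid, a few mm off centre.
- lid_100: the white plastic plug lid for the 100 ml beaker: a round flange 58 mm across and 9 mm thick over a tapered plug 8 mm deep (40 mm across at the flange, 34 mm at its flat foot). Origin: centre of the foot; z up, the flange lies 8 to 17 mm above the origin. Thin dark ring on its flat top, ribbed edge; weight 11 to 65 g. In the stack its foot stands on the flat top of the next larger lid, a few mm off centre.
- lid_150: the mid-grey plastic plug lid for the 150 ml beaker: a round flange 68 mm across and 9 mm thick over a tapered plug 8 mm deep (50 mm across at the flange, 44 mm at its flat foot). Origin: centre of the foot; z up, the flange lies 8 to 17 mm above the origin. Thin dark ring on its flat top, ribbed edge; weight 11 to 65 g. The lowest lid of the stack, its foot on the bench.
- beaker_25: the 25 ml amber glass beaker, loose and light, open at the top: 34 mm outer diameter, 29 mm inside, 50 mm high, straight wall 2.5 mm, a small spout at the rim towards its +x. Origin: centre of its underside on the bench; z up. With its lid home the flange rests on the rim, the lid's origin 42 mm above the beaker's.
- beaker_50: the 50 ml amber glass beaker, loose and light, open at the top: 42 mm outer diameter, 37 mm inside, 60 mm high, straight wall 2.5 mm, a small spout at the rim towards its +x. Origin: centre of its underside on the bench; z up. With its lid home the flange rests on the rim, the lid's origin 52 mm above the beaker's.
- beaker_100: the 100 ml amber glass beaker, loose and light, open at the top: 50 mm outer diameter, 45 mm inside, 70 mm high, straight wall 2.5 mm, a small spout at the rim towards its +x. Origin: centre of its underside on the bench; z up. With its lid home the flange rests on the rim, the lid's origin 62 mm above the beaker's.
- beaker_150: the 150 ml amber glass beaker, loose and light, open at the top: 60 mm outer diameter, 55 mm inside, 80 mm high, straight wall 2.5 mm, a small spout at the rim towards its +x. Origin: centre of its underside on the bench; z up. With its lid home the flange rests on the rim, the lid's origin 72 mm above the beaker's.
- flask_blue: bystander: stoppered clear volumetric flask, bulb 46 mm across, 135 mm high, thin neck, blue stopper, loose. Origin: centre of its underside; z up
- flask_green: bystander: stoppered clear volumetric flask, bulb 38 mm across, 115 mm high, thin neck, green stopper, loose. Origin: centre of its underside; z up
Things that resemble listed ones, but are neither listed nor needed, are in the scene too. Of the things shaped like the lid_25, the red one is meant.

How it is judged:
By the outcome, as a careful person would: the job done as asked, in the order asked, and still so for the second after the job is handed in, with the robot touching nothing.
It also fails if it takes over 104 s, if anything falls off the work surface, if the arm or the gripper's body presses on something with over 40 N, if the wrist force passes 120 N, or if a joint passes its speed limit or range.

ROBOT

A 7-joint arm with a two-finger parallel gripper is mounted at the origin on the work surface. World frame = base frame: x ahead of the robot, y to its left, z up, the work surface at z = 0. Lengths are in m, angles in rad, forces in N, time in s.
With the tool pointing down it reaches from about 0.425 to 1.025 m from the base axis. Payload 9.4 kg.
Tool frame: the origin (TCP) lies midway between the tips of the shut fingers; the grasp point (between the pads) lies 19 mm behind it (pinch_z is the distance from the TCP to the grasp point, in m); z points along the fingers, x is the direction in which the jaws open and shut, and the axes are right-handed (so a half turn about z gives the same grasp; the last joint's range is limited). The gripper opens to 85 mm and grips with 20 to 120 N. Pads are 22 mm wide; open, the fingers measure 114 mm over their backs; the gripper's body (76 mm by 85 mm) begins 54 mm behind the grasp point. The pads swing forward as they close: fully open they stand 13 mm farther back than shut.
Start: joints at [-1.222, 0.599, -0.003, 1.599, 0.002, 0.943, -0.08], TCP at [0.299, 0.66, 0.231] pointing down, gripper open.
Joint ranges: [-2.57, 2.57], [-0.35, 1.97], [-1.29, 1.29], [0.11, 2.56], [-1.05, 4.19], [0.11, 1.86], [-2.63, 2.63]. Speed limits (rad/s): [2.22, 2.22, 3.01, 3.01, 3.14, 3.14, 3.14].

INTERFACE

Orientations are given as a 3x3 rotation matrix whose columns are the frame's x, y, z axes.
In Python, from station import get_state, get_image, camera_params, sign_off, pinch_z gives the robot as it stands.
- The arm moves only by the shell command python3 -m jog 'ROWS' [FORCE]. ROWS is JSON, a list of rows, each a list of 7 numbers: the turn, a rotation vector about the world's x, y, z in rad, then the shift along the world's x, y, z in mm, then the opening, from 0 (shut) to 1 (fully open). A call has 1 to 5 rows; each row is the pose to reach, as a shift and turn from the pose commanded when the call began; what a row does not reach only later rows make up. A row lasts 1/10 s, in which the tool goes at most 50 mm and 8.59 degrees, less where a joint would pass 70% of its speed; a pose out of reach is approached as far as the arm can. A call with a gripper value outside its range is refused whole. The fingers move at their own pace and stop on an object; FORCE is the grip in N (left out, the last holds). Time passes only in rows, so rows that repeat a pose let the fingers close. It gives the time, the measured TCP pose, the force and the opening at its end, in the units of the state.
- get_state(): the state, without advancing time (a new reading comes with each control period).
- get_image(name): name is "scene" or "top" or "wrist"; returns the picture (384x512x3 uint8, red, green, blue); there is no depth.
- camera_params(name): a dict with "K" (3x3 intrinsics, pixels), "D" ([k1, k2, p1, p2, k3] as OpenCV has them; the pictures are not rectified), "extrinsics" (4x4, takes a point from world to camera coordinates). Camera axes: x right, y down, z forward; pixel columns grow to the right and rows downward; lengths in m; the calibration is good to about 2 mm. A picture is of the moment at which its call begins: read the wrist's pose just before it. camera_params takes no time and is no camera call; for the wrist camera it gives the pose at the moment of the call.
- sign_off(): hands the job in, once; it reports no verdict.
The state is a dict: "t": time; "qpos": joint angles; "qd": joint speeds; "joint_efforts": joint torques, N m; "ee_pos": TCP position; "eef_rot": TCP orientation; "ft_force": force on the tool from outside, world axes, zero at the start; "ft_torque": the same for the moment, N m; "opening": finger opening in m.
Only numpy, scipy, OpenCV 4.12 (cv2) and the standard library are available. Lean on these libraries where they do the work, as an engineer would, in place of code of your own. Each camera call takes 0.05 s, during which the arm holds its last target. There are 200 camera calls.

## Working session

There is one attempt and no reset: what is moved stays moved. The work goes in short steps, Python scripts to look and compute and a shell command to move; the robot and the scene stay as the last step left them, time stands still between calls to the robot, and variables do not carry over. Pictures are saved under pics/ and viewed, about 12 in all and at most 16, crops included, and the job is handed in when it is done.

```bash
mkdir -p pics; ls; python3 - <<'E'
from station import *
import cv2,numpy as np
for n in("scene","top"):
    cv2.imwrite(f"pics/{n}0.png",cv2.resize(get_image(n)[:,:,::-1],(800,600),interpolation=cv2.INTER_CUBIC))
    p=camera_params(n);print(n,p["K"],p["D"],np.round(p["extrinsics"],3))
s=get_state();print(s["t"],s["ee_pos"],s["eef_rot"],s["opening"],pinch_z)
E
```

```text
pics
scene [[347.25032268   0.         255.51888284]
 [  0.         347.25032268 193.39314984]
 [  0.           0.           1.        ]] [-0.08540518  0.          0.          0.          0.        ] [[-0.533  0.846  0.003  0.308]
 [ 0.618  0.392 -0.681 -0.294]
 [-0.578 -0.361 -0.732  1.005]
 [ 0.     0.     0.     1.   ]]
top [[409.43793467   0.         250.2190484 ]
 [  0.         409.43793467 189.65107718]
 [  0.           0.           1.        ]] [-0.02770734  0.          0.          0.          0.        ] [[-0.015 -0.999  0.031 -0.009]
 [-0.985  0.01  -0.17   0.534]
 [ 0.17  -0.033 -0.985  0.735]
 [ 0.     0.     0.     1.   ]]
0.1 [0.29927023 0.65989913 0.23047455] [[ 4.12992026e-01  9.10734510e-01 -4.88098833e-04]
 [ 9.10733534e-01 -4.12992300e-01 -1.33820554e-03]
 [-1.42033103e-03  1.08140243e-04 -9.99998985e-01]] 0.08536062302317374 0.0187
```

View pics/top0.png

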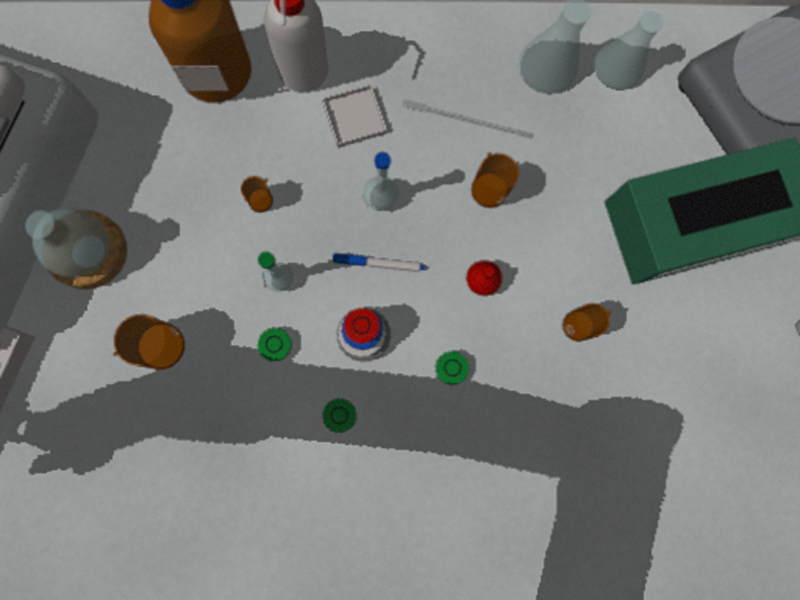

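View pics/scene0.png

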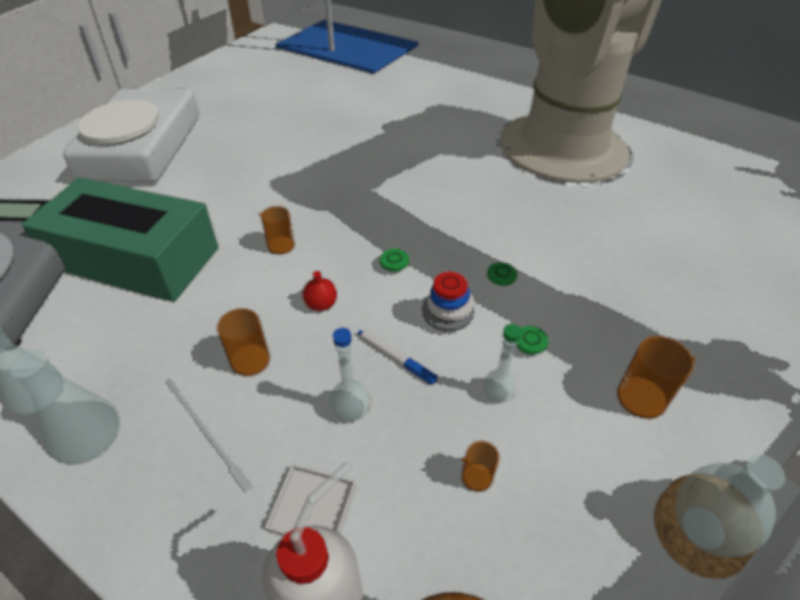

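Candidates for the red lid in the top view: the red lid on the stack (362,325), the red bulb (484,278), and three green lids of the same shape at (275,343), (452,367) and (340,415). I choose the stack. The beakers are at 25 (257,195), 50 (587,322), 100 (494,180) and 150 (150,343). Next I fit their positions from silhouettes in both views.

```bash
cat > h.py <<'E'
from station import *
import cv2,numpy as np
from scipy.optimize import minimize,least_squares
def proj(p,P):
    E=np.array(p["extrinsics"]);r=cv2.Rodrigues(E[:3,:3])[0]
    return cv2.projectPoints(np.array(P,float).reshape(-1,1,3),r,E[:3,3],np.array(p["K"]),np.array(p["D"]))[0][:,0]
def ray(p,uv,z):
    n=cv2.undistortPoints(np.array(uv,float).reshape(1,1,2),np.array(p["K"]),np.array(p["D"]))[0,0]
    E=np.array(p["extrinsics"]);R=E[:3,:3];c=-R.T@E[:3,3];d=R.T@np.r_[n,1]
    return (c+d*(z-c[2])/d[2])[:2]
def circ(x,y,z,r):
    a=np.linspace(0,2*np.pi,40,endpoint=False)
    return np.c_[x+r*np.cos(a),y+r*np.sin(a),0*a+z]
def hullmask(p,P,S=4):
    m=np.zeros((384*S,512*S),np.uint8)
    cv2.fillConvexPoly(m,cv2.convexHull(((proj(p,P)+.5)*S).astype(np.float32)).astype(int),1);return m
B={25:(34,50),50:(42,60),100:(50,70),150:(60,80)}
def amber(im):
    h=cv2.cvtColor(im,cv2.COLOR_RGB2HSV);return ((h[...,0]>5)&(h[...,0]<22)&(h[...,1]>130)&(h[...,2]>30)).astype(np.uint8)
def comp(m,uv):
    n,l=cv2.connectedComponents(m);v,u=np.nonzero(l);k=np.argmin((u-uv[0])**2+(v-uv[1])**2);return (l==l[v[k],u[k]]).astype(np.uint8)
E
python3 - <<'E'
from h import *
px={25:((257,195),(480,466)),50:((587,322),(278,230)),100:((494,180),(244,342)),150:((150,343),(655,376))}
C=[(camera_params(n),amber(cv2.imread(f"pics/{n}0.png")[:,:,::-1] if 0 else get_image(n))) for n in("top","scene")]
for k,(d,h) in B.items():
    d/=1000;h/=1000;res=[]
    for i,(p,m) in enumerate(C):
        M=comp(m,np.array(px[k][i])/1.5625);M4=cv2.resize(M,None,fx=4,fy=4,interpolation=cv2.INTER_NEAREST)
        v,u=np.nonzero(M);x0=ray(p,(u.mean(),v.mean()),h/2)
        def f(q):
            H=hullmask(p,np.r_[circ(*q,0,d/2),circ(*q,h,d/2)]);return 1-(H&M4).sum()/(H|M4).sum()
        r=minimize(f,x0,method="Nelder-Mead",options=dict(initial_simplex=[x0,x0+[.008,0],x0+[0,.008]],xatol=1e-4));res+=[np.round(r.x,4),round(1-r.fun,3)]
    print(k,*res,np.hypot(*res[0]))
p=C[0][0]
for n,uv,z in(("red",(362,325),.068),("gflask",(280,278),.02),("bflask",(380,195),.025),("glid",(275,343),.017),("glid",(340,415),.017),("glid",(452,367),.017)):print(n,ray(p,np.array(uv)/1.5625-.2,z))
t=get_image("top")
cv2.imwrite("pics/stack1.png",cv2.resize(t[180:245,200:270,::-1],None,fx=8,fy=8,interpolation=cv2.INTER_CUBIC))
E
```

```text
25 [0.6731 0.1542] 0.816 [0.67   0.1533] 0.794 0.6905369287735451
50 [ 0.5027 -0.2607] 0.834 [ 0.502  -0.2581] 0.774 0.5662788888877989
100 [ 0.6867 -0.151 ] 0.87 [ 0.6837 -0.1533] 0.854 0.7031058881847029
150 [0.4809 0.2747] 0.904 [0.4789 0.2755] 0.895 0.5538275002200594
red [0.49705629 0.01972814]
gflask [0.5641121  0.12341971]
bflask [ 0.67118768 -0.0041252 ]
glid [0.48217287 0.1288884 ]
glid [0.39269114 0.04821459]
glid [ 0.4495105  -0.09138864]
```

View pics/stack1.png

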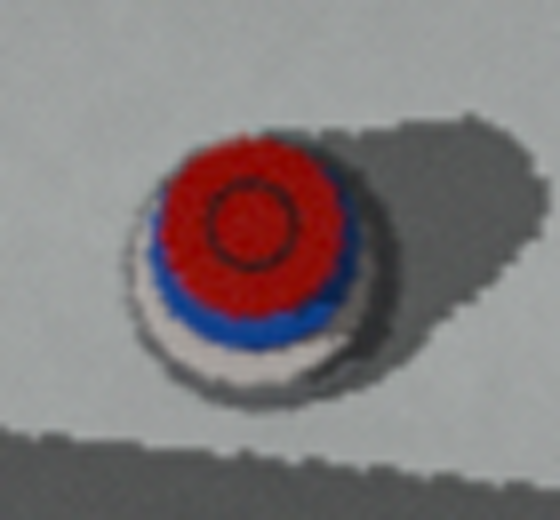

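```bash
python3 -m jog '[[0,0,0,15,-47,0,1],[0,0,0,30,-94,0,1],[0,0,0,45,-141,0,1],[0,0,0,60,-188,0,1],[0,0,0,75,-235,0,1]]' 40 && python3 -m jog '[[0,0,0,15,-47,0,1],[0,0,0,30,-94,0,1],[0,0,0,45,-141,0,1],[0,0,0,60,-188,0,1],[0,0,0,75,-235,0,1]]' && python3 -m jog '[[0,0,0,12,-43,-12,0.8],[0,0,0,24,-86,-24,0.8],[0,0,0,36,-129,-36,0.8],[0,0,0,48,-170,-50,0.8],[0,0,0,48,-170,-50,0.8]]'
python3 - <<'E'
from h import *
s=get_state();p=camera_params("wrist");im=get_image("wrist");print(s["t"],s["ee_pos"],s["opening"])
cv2.imwrite("pics/w1.png",cv2.resize(im[:,:,::-1],(800,600),interpolation=cv2.INTER_CUBIC))
np.save("w1.npy",im)
import pickle;pickle.dump(p,open("w1.pkl","wb"))
print(np.round(p["extrinsics"],3),p["K"],p["D"])
for n,P in dict(red=[.497,.020,.068],tcp=s["ee_pos"]).items():print(n,proj(p,P)*1.5625)
E
```

```text
t: 0.75
ee_pos: [0.3748, 0.4233, 0.2313]
eef_rot: [[0.413, 0.911, 0.0], [0.911, -0.413, 0.0], [0.0, 0.0, -1.0]]
ft_force: [-0.0, -0.1, 1.6]
opening: 0.0856
t: 1.25
ee_pos: [0.4498, 0.1884, 0.2315]
eef_rot: [[0.413, 0.911, 0.001], [0.911, -0.413, 0.0], [0.0, 0.0, -1.0]]
ft_force: [1.9, 0.5, -0.4]
opening: 0.0856
t: 1.75
ee_pos: [0.4978, 0.0141, 0.1801]
eef_rot: [[0.421, 0.907, -0.001], [0.907, -0.421, -0.002], [-0.003, -0.0, -1.0]]
ft_force: [-0.1, 0.7, -0.7]
opening: 0.0681
1.75 [0.49784516 0.01408729 0.18006659] 0.06813339658797661
[[ 0.421  0.907 -0.003 -0.221]
 [ 0.874 -0.405  0.269 -0.451]
 [ 0.243 -0.116 -0.963  0.209]
 [ 0.     0.     0.     1.   ]] [[332.91575565   0.         251.87306614]
 [  0.         332.91575565 198.46449656]
 [  0.           0.           1.        ]] [0.02218452 0.         0.         0.         0.        ]
red [[404.6818595  296.74728629]]
tcp [[394.4713645  399.08491119]]
```

View pics/w1.png

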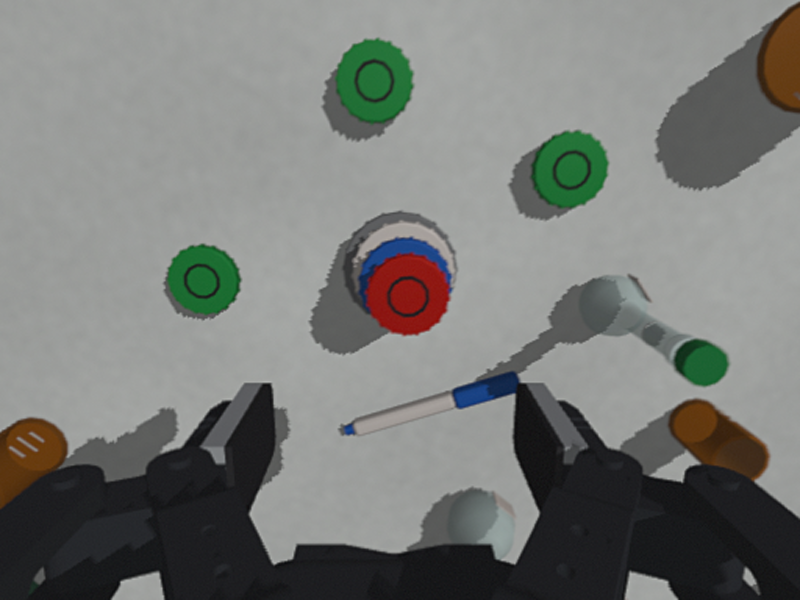

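The red ring lies at (408,296), under 1 mm from the predicted spot, so the close view confirms the red top lid. The pads reach the fingertips. Now I go down, keeping the tips above the blue flange.

```bash
python3 -m jog '[[0,0,0,0,1,-40,0.7],[0,0,0,0,1,-80,0.7],[0,0,0,0,1,-115,0.7],[0,0,0,0,1,-115,0.7],[0,0,0,0,1,-115,0.7]]'
python3 - <<'E'
from h import *
s=get_state();p=camera_params("wrist");im=get_image("wrist");print(s["t"],s["ee_pos"],s["eef_rot"][0],s["opening"])
cv2.imwrite("pics/w2.png",cv2.resize(im[:,:,::-1],(800,600),interpolation=cv2.INTER_CUBIC))
print(proj(p,[[.4974,.0208,.068],s["ee_pos"]])*1.5625)
E
```

```text
t: 2.3
ee_pos: [0.4972, 0.0222, 0.0666]
eef_rot: [[0.412, 0.911, -0.001], [0.911, -0.412, 0.0], [-0.0, -0.001, -1.0]]
ft_force: [0.9, 0.3, 0.8]
opening: 0.0596
2.3 [0.49719892 0.02221995 0.06661007] [ 0.41182343  0.91126264 -0.00136232] 0.059572451931732696
[[390.41662751 403.3781754 ]
 [394.50384227 398.96181969]]
```

View pics/w2.png

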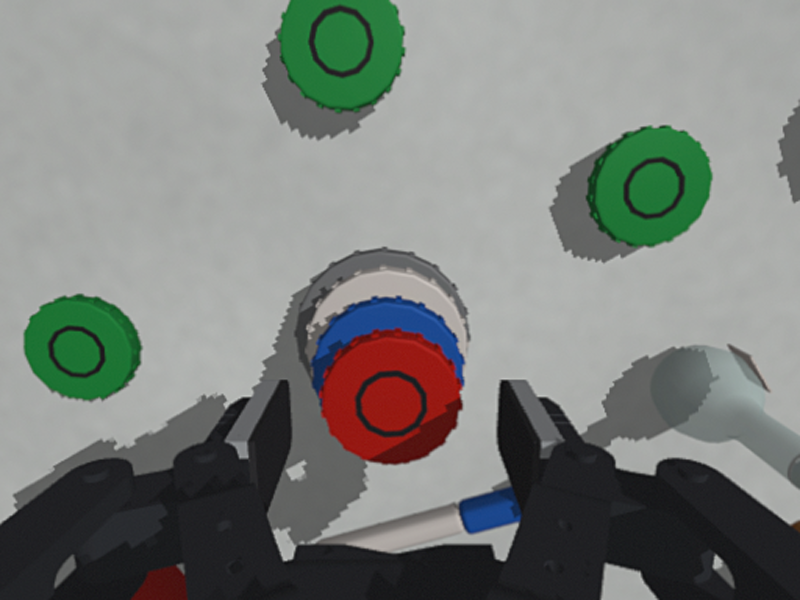

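Ring at (391,403), predicted (390,403). I centre by −1 mm in y, go down 14 mm and close.

```bash
python3 -m jog '[[0,0,0,0,-1,-14,0.7],[0,0,0,0,-1,-14,0.7],[0,0,0,0,-1,-14,0.55],[0,0,0,0,-1,-14,0.4],[0,0,0,0,-1,-14,0.4]]' && python3 -m jog '[[0,0,0,0,0,0,0.3],[0,0,0,0,0,0,0.3],[0,0,0,0,0,0,0.3],[0,0,0,0,0,1,0.3],[0,0,0,0,0,3,0.3]]' && python3 -m jog '[[0,0,0,0,0,5,0.3],[0,0,0,0,0,15,0.3],[0,0,0,0,0,30,0.3],[0,0,0,0,0,40,0.3],[0,0,0,0,0,40,0.3]]'
python3 - <<'E'
from h import *
s=get_state();p=camera_params("wrist");im=get_image("wrist");print(s["t"],s["ee_pos"],s["eef_rot"][0],s["opening"])
cv2.imwrite("pics/w3.png",cv2.resize(im[:,:,::-1],(800,600),interpolation=cv2.INTER_CUBIC))
print(proj(p,[np.array(s["ee_pos"])+[0,0,z] for z in (0,.0155)])*1.5625)
for n,P in dict(b50=(.497,.02,.051),b100=(.497,.02,.034),b150=(.497,.02,.017)).items():print(n,proj(p,P)*1.5625)
E
```

```text
t: 2.85
ee_pos: [0.4982, 0.0204, 0.054]
eef_rot: [[0.413, 0.911, 0.002], [0.911, -0.413, 0.0], [0.001, 0.002, -1.0]]
ft_force: [-1.7, -0.6, 9.3]
opening: 0.0404
t: 3.35
ee_pos: [0.4978, 0.0204, 0.0561]
eef_rot: [[0.413, 0.911, 0.001], [0.911, -0.413, 0.0], [0.001, 0.001, -1.0]]
ft_force: [-0.1, -0.2, -0.8]
opening: 0.0401
t: 3.85
ee_pos: [0.4982, 0.0203, 0.0969]
eef_rot: [[0.413, 0.911, 0.003], [0.911, -0.413, 0.0], [0.001, 0.002, -1.0]]
ft_force: [0.7, 1.6, -0.5]
opening: 0.0402
3.85 [0.49820686 0.02027301 0.09687537] [0.41316067 0.91065429 0.0026512 ] 0.040218931594844284
[[394.43539686 399.01292416]
 [394.60069073 424.11128773]]
b50 [[392.1397726  344.38903951]]
b100 [[392.19649251 330.65255564]]
b150 [[392.2451676  318.85677931]]
```

View pics/w3.png

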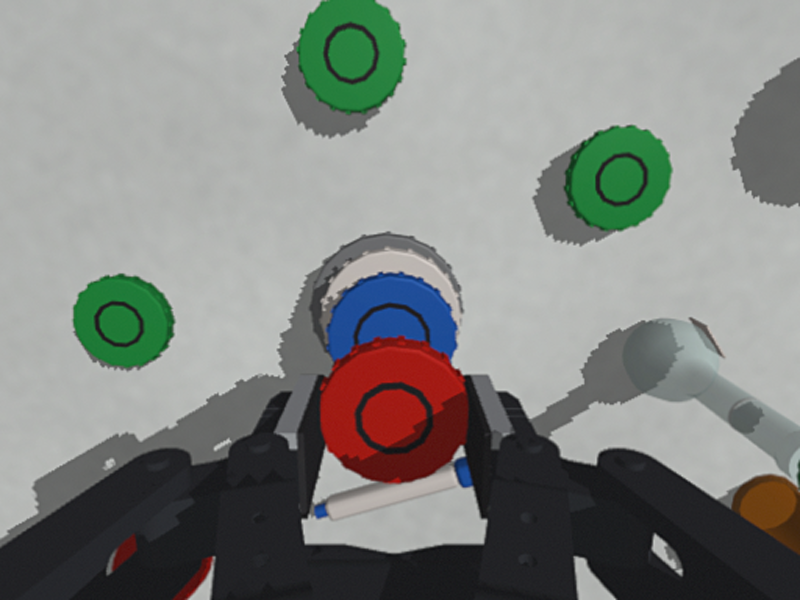

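Red is held, with its ring at (394,418) centred between the pads. I lift it above the flasks and carry it to beaker_25.

```bash
python3 -m jog '[[0,0,0,0,0,40,0.3],[0,0,0,10,8,70,0.3],[0,0,0,48,36,70,0.3],[0,0,0,85,65,70,0.3],[0,0,0,120,92,70,0.3]]' && python3 -m jog '[[0,0,0,30,23,0,0.3],[0,0,0,47,37,0,0.3],[0,0,0,54,41,0,0.3],[0,0,0,54,41,0,0.3],[0,0,0,54,41,0,0.3]]'
cat > look.py <<'E'
import sys,pickle
from h import *
n=sys.argv[1];z=float(sys.argv[2])
s=get_state();p=camera_params("wrist");im=get_image("wrist");print(s["t"],np.round(s["ee_pos"],4),np.round(np.array(s["eef_rot"])[:,0],3),s["opening"])
cv2.imwrite(f"pics/{n}.png",cv2.resize(im[:,:,::-1],(800,600),interpolation=cv2.INTER_CUBIC));pickle.dump(p,open(n+".pkl","wb"))
if len(sys.argv)>4:
    x,y,r=[float(a) for a in sys.argv[3:6]]
    for zz in (z,): print("centre px",proj(p,[x,y,z])*1.5625,"row/col extents",proj(p,circ(x,y,z,r)).min(0)*1.5625,proj(p,circ(x,y,z,r)).max(0)*1.5625)
E
python3 look.py w4 .05 .672 .154 .017
```

```text
t: 4.4
ee_pos: [0.6188, 0.1135, 0.1653]
eef_rot: [[0.413, 0.911, 0.0], [0.911, -0.413, 0.0], [0.0, 0.0, -1.0]]
ft_force: [0.9, 0.1, -0.6]
opening: 0.0399
t: 4.9
ee_pos: [0.6703, 0.1519, 0.1647]
eef_rot: [[0.414, 0.91, -0.002], [0.91, -0.414, -0.001], [-0.002, -0.001, -1.0]]
ft_force: [0.1, 0.1, -0.6]
opening: 0.0397
4.9 [0.6703 0.1519 0.1647] [ 0.414  0.91  -0.002] 0.0397429201163789
centre px [[399.69562562 302.95731144]] row/col extents [366.4543307  270.26457109] [432.89685498 334.5453466 ]
```

View pics/w4.png

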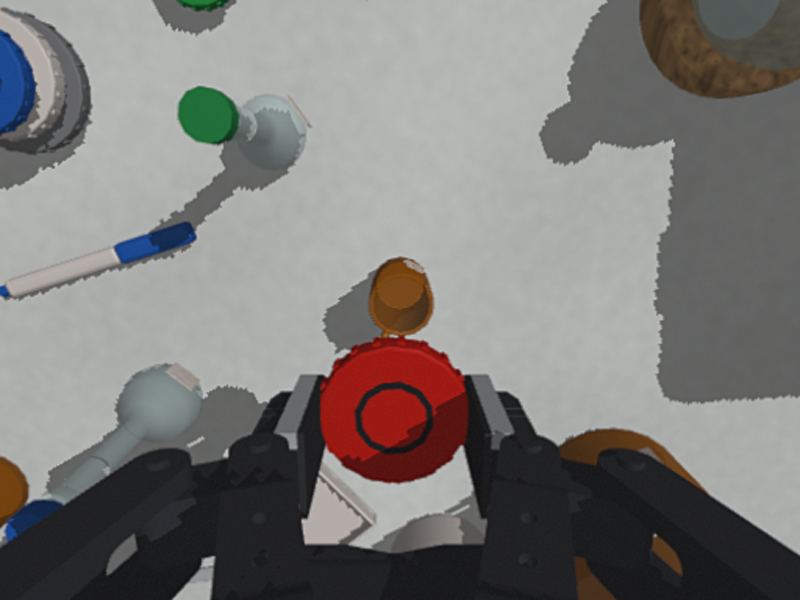

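Rim at cols 370–433, bottom row 333; it agrees with the estimate to about 1 mm, giving a centre near (0.6717,0.155). The spout points away from the jaws. I descend in stages.

```bash
python3 -m jog '[[0,0,0,1,2,-40,0.3],[0,0,0,1,2,-80,0.3],[0,0,0,1,2,-107,0.3],[0,0,0,1,2,-107,0.3],[0,0,0,1,2,-107,0.3]]' 
python3 look.py w5 .05 .6717 .155 .017
```

```text
t: 5.45
ee_pos: [0.6722, 0.1544, 0.0589]
eef_rot: [[0.414, 0.91, -0.0], [0.91, -0.414, -0.0], [-0.001, -0.0, -1.0]]
ft_force: [0.2, 0.1, 0.3]
opening: 0.0399
5.45 [0.6722 0.1544 0.0589] [ 0.414  0.91  -0.001] 0.03989999136877949
centre px [[395.57067556 384.62352638]] row/col extents [341.46488088 333.21341463] [449.55609551 433.32963678]
```

View pics/w5.png

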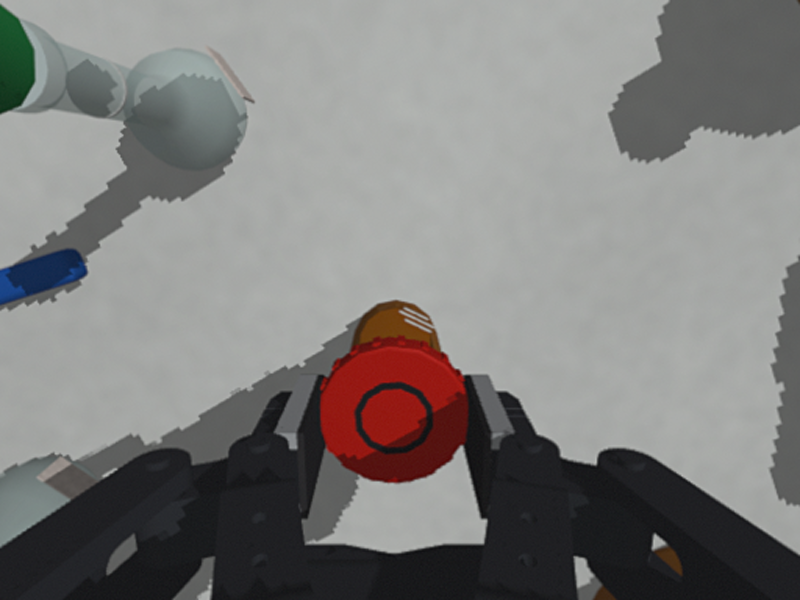

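```bash
python3 -m jog '[[0,0,0,0,0,-5,0.3],[0,0,0,0,0,-9,0.3],[0,0,0,0,0,-12,0.3],[0,0,0,0,0,-13,0.3],[0,0,0,0,0,-13,0.3]]'
```

```text
t: 6.0
ee_pos: [0.6725, 0.1553, 0.0453]
eef_rot: [[0.413, 0.911, 0.0], [0.911, -0.413, 0.0], [0.0, 0.0, -1.0]]
ft_force: [-0.1, 0.8, 0.6]
opening: 0.04
```

```bash
python3 -m jog '[[0,0,0,0,0,-1,0.3],[0,0,0,0,0,-1,0.3],[0,0,0,0,0,-1,0.3]]';python3 -m jog '[[0,0,0,0,0,-0.5,0.3],[0,0,0,0,0,-0.5,0.3],[0,0,0,0,0,-0.5,0.3]]'
```

```text
t: 6.3
ee_pos: [0.6727, 0.1554, 0.0452]
eef_rot: [[0.413, 0.911, 0.001], [0.911, -0.413, 0.0], [0.001, 0.001, -1.0]]
ft_force: [-2.3, 0.6, 6.5]
opening: 0.04
t: 6.6
ee_pos: [0.6728, 0.1554, 0.0451]
eef_rot: [[0.413, 0.911, 0.001], [0.911, -0.413, 0.0], [0.001, 0.001, -1.0]]
ft_force: [-2.8, -0.2, 10.5]
opening: 0.0399
```

Contact came at TCP z 45.2 mm, as expected for a seated lid. I release, retreat and move back to the stack.

```bash
python3 -m jog '[[0,0,0,0,0,1,0.48],[0,0,0,0,0,1,0.52],[0,0,0,0,0,1,0.58],[0,0,0,0,0,1,0.62],[0,0,0,0,0,1,0.62]]' && python3 -m jog '[[0,0,0,0,0,15,0.65],[0,0,0,0,0,50,0.7],[0,0,0,0,0,90,0.7],[0,0,0,0,0,120,0.7],[0,0,0,0,0,120,0.7]]' && python3 look.py w6 .05 .6717 .155 .021
python3 -m jog '[[0,0,0,-38,-29,0,0.75],[0,0,0,-76,-58,0,0.75],[0,0,0,-114,-87,0,0.75],[0,0,0,-150,-115,0,0.75],[0,0,0,-175,-135,0,0.75]]' && python3 -m jog '[[0,0,0,0,0,-30,0.75],[0,0,0,0,0,-60,0.75],[0,0,0,0,0,-80,0.75],[0,0,0,0,0,-80,0.75],[0,0,0,0,0,-80,0.75]]' && python3 look.py w7 .051 .498 .02 .025
python3 - <<'E'
import cv2,numpy as np
a=cv2.imread("pics/w6.png")[200:500,200:600];b=cv2.imread("pics/w7.png")[200:500,200:600]
cv2.imwrite("pics/w67.png",np.vstack([a,b]))
E
```

```text
t: 7.1
ee_pos: [0.6724, 0.1553, 0.0446]
eef_rot: [[0.413, 0.911, -0.0], [0.911, -0.413, -0.0], [-0.0, -0.0, -1.0]]
ft_force: [0.1, -0.7, -0.0]
opening: 0.0531
t: 7.6
ee_pos: [0.675, 0.1557, 0.1708]
eef_rot: [[0.413, 0.911, 0.008], [0.911, -0.413, 0.002], [0.005, 0.006, -1.0]]
ft_force: [0.7, 0.2, -0.2]
opening: 0.0596
7.6 [0.675  0.1557 0.1708] [0.413 0.911 0.005] 0.05964546741915403
centre px [[389.01147492 292.11641752]] row/col extents [348.6161119  252.09221724] [429.29358062 330.45672302]
t: 8.15
ee_pos: [0.494, 0.0184, 0.1644]
eef_rot: [[0.414, 0.91, -0.003], [0.91, -0.414, -0.001], [-0.002, -0.002, -1.0]]
ft_force: [0.0, -0.2, -0.3]
opening: 0.064
t: 8.65
ee_pos: [0.497, 0.0202, 0.0846]
eef_rot: [[0.413, 0.911, -0.002], [0.911, -0.413, -0.0], [-0.001, -0.001, -1.0]]
ft_force: [-0.7, -0.4, -0.2]
opening: 0.0642
8.65 [0.497  0.0202 0.0846] [ 0.413  0.911 -0.001] 0.06424834304044262
centre px [[395.1165106  361.12076065]] row/col extents [325.8388457  293.91890105] [464.22497379 423.80259124]
```

View pics/w67.png

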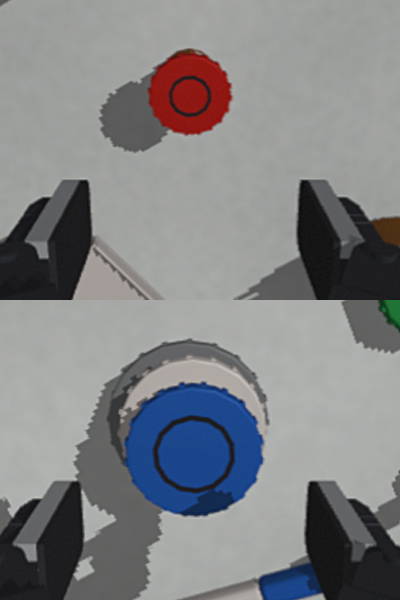

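Red sits flat, ring at (390,296) where it should be. The blue ring is at (395,354), which gives a centre of (0.4957,0.0210). Now the blue lid.

```bash
python3 -m jog '[[0,0,0,-1,1,-30,0.75],[0,0,0,-1,1,-50,0.75],[0,0,0,-1,1,-50,0.75],[0,0,0,-1,1,-50,0.65],[0,0,0,-1,1,-50,0.5]]' && python3 -m jog '[[0,0,0,0,0,0,0.4],[0,0,0,0,0,0,0.4],[0,0,0,0,0,0,0.4],[0,0,0,0,0,0,0.4],[0,0,0,0,0,2,0.4]]' && python3 -m jog '[[0,0,0,0,0,4,0.4],[0,0,0,0,0,15,0.4],[0,0,0,0,0,40,0.4],[0,0,0,0,0,80,0.4],[0,0,0,0,0,130,0.4]]' && python3 -m jog '[[0,0,0,0,-40,0,0.4],[0,0,0,0,-88,0,0.4],[0,0,0,2,-136,0,0.4],[0,0,0,4,-184,0,0.4],[0,0,0,6,-230,0,0.4]]' && python3 -m jog '[[0,0,0,1,-35,0,0.4],[0,0,0,1,-49,0,0.4],[0,0,0,1,-49,0,0.4],[0,0,0,1,-49,0,0.4]]'
python3 look.py w8 .06 .5025 -.2594 .021
```

```text
t: 9.2
ee_pos: [0.4971, 0.0213, 0.0363]
eef_rot: [[0.413, 0.911, 0.002], [0.911, -0.413, 0.0], [0.001, 0.002, -1.0]]
ft_force: [-0.4, -0.2, 4.1]
opening: 0.0481
t: 9.7
ee_pos: [0.4969, 0.0213, 0.0378]
eef_rot: [[0.413, 0.911, 0.002], [0.911, -0.413, 0.0], [0.001, 0.001, -1.0]]
ft_force: [1.1, -0.1, 0.2]
opening: 0.0479
t: 10.2
ee_pos: [0.4954, 0.0211, 0.1679]
eef_rot: [[0.413, 0.911, -0.003], [0.911, -0.413, -0.0], [-0.001, -0.002, -1.0]]
ft_force: [1.1, 0.2, -0.4]
opening: 0.0482
t: 10.7
ee_pos: [0.5021, -0.2108, 0.168]
eef_rot: [[0.413, 0.911, 0.001], [0.911, -0.413, -0.0], [0.0, 0.001, -1.0]]
ft_force: [1.5, -0.4, -0.2]
opening: 0.0478
t: 11.1
ee_pos: [0.5033, -0.2565, 0.1671]
eef_rot: [[0.413, 0.911, -0.0], [0.911, -0.413, 0.001], [0.001, -0.0, -1.0]]
ft_force: [-0.0, 0.3, -0.7]
opening: 0.0479
11.1 [ 0.5033 -0.2565  0.1671] [0.413 0.911 0.001] 0.04794235836573055
centre px [[388.00845068 306.40804269]] row/col extents [345.73255434 264.74640113] [430.19114384 346.28871479]
```

View pics/w8.png

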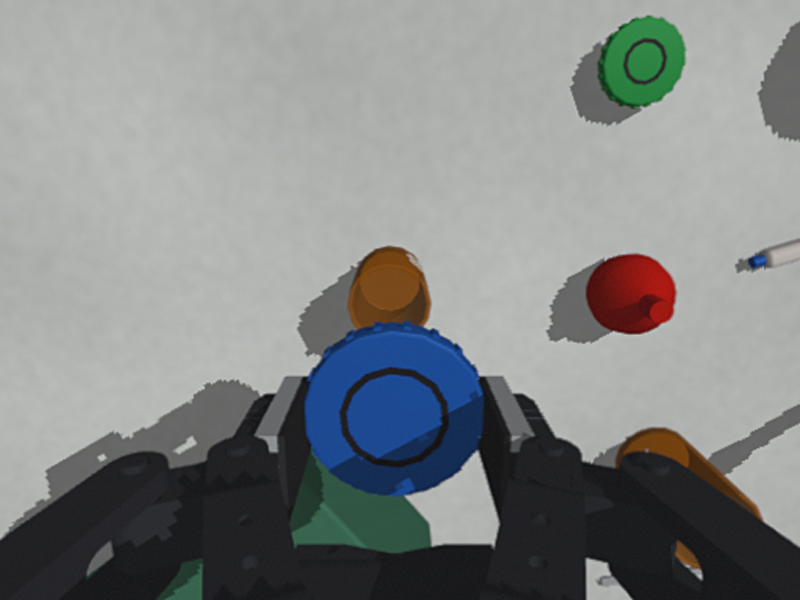

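```bash
python3 - <<'E'
from h import *
import pickle
p=pickle.load(open("w8.pkl","rb"))
for x,y in((.5025,-.2594),(.5035,-.2594)):
    print(proj(p,circ(x,y,0,.021)).min(0)*1.5625,proj(p,circ(x,y,.06,.021)).min(0)*1.5625)
E
```

```text
[354.42350404 246.17925774] [345.73255434 264.74640113]
[355.13308867 247.69912511] [346.6088638  266.59444735]
```

The base edge agrees to under 1 mm (row 246–247), so I lower onto beaker_50.

```bash
python3 -m jog '[[0,0,0,0,-2,-40,0.4],[0,0,0,0,-2,-80,0.4],[0,0,0,0,-2,-100,0.4],[0,0,0,0,-2,-100,0.4],[0,0,0,0,-2,-100,0.4]]'; python3 -m jog '[[0,0,0,0,0,-4,0.4],[0,0,0,0,0,-8,0.4],[0,0,0,0,0,-11,0.4],[0,0,0,0,0,-11,0.4],[0,0,0,0,0,-11,0.4]]'
```

```text
t: 11.65
ee_pos: [0.5039, -0.2583, 0.0671]
eef_rot: [[0.411, 0.912, -0.0], [0.912, -0.411, 0.001], [0.0, -0.001, -1.0]]
ft_force: [0.0, 0.2, -0.2]
opening: 0.0484
t: 12.15
ee_pos: [0.5035, -0.2598, 0.0559]
eef_rot: [[0.413, 0.911, 0.0], [0.911, -0.413, -0.0], [0.0, 0.0, -1.0]]
ft_force: [0.1, 0.3, -0.2]
opening: 0.0479
```

```bash
python3 -m jog '[[0,0,0,0,0,-1,0.4],[0,0,0,0,0,-1,0.4],[0,0,0,0,0,-1,0.4]]';python3 -m jog '[[0,0,0,0,0,-1,0.4],[0,0,0,0,0,-1,0.4],[0,0,0,0,0,-1,0.4]]'
```

```text
t: 12.45
ee_pos: [0.5035, -0.2598, 0.0548]
eef_rot: [[0.413, 0.911, 0.0], [0.911, -0.413, -0.0], [0.0, 0.0, -1.0]]
ft_force: [0.6, 0.4, -0.1]
opening: 0.0484
t: 12.75
ee_pos: [0.5037, -0.2598, 0.0544]
eef_rot: [[0.413, 0.911, 0.001], [0.911, -0.413, -0.0], [0.0, 0.001, -1.0]]
ft_force: [-1.1, 0.7, 7.1]
opening: 0.0482
```

Contact at 54.4 mm, as predicted. I release and return to the stack.

```bash
python3 -m jog '[[0,0,0,0,0,1,0.57],[0,0,0,0,0,1,0.62],[0,0,0,0,0,1,0.67],[0,0,0,0,0,1,0.72],[0,0,0,0,0,1,0.72]]' && python3 -m jog '[[0,0,0,0,0,15,0.75],[0,0,0,0,0,50,0.8],[0,0,0,0,0,90,0.8],[0,0,0,0,0,110,0.8],[0,0,0,0,0,110,0.8]]' && python3 look.py w9 .069 .5028 -.2592 .025
python3 -m jog '[[0,0,0,0,46,0,0.8],[0,0,0,-2,94,0,0.8],[0,0,0,-4,142,0,0.8],[0,0,0,-6,190,0,0.8],[0,0,0,-7,238,0,0.8]]' && python3 -m jog '[[0,0,0,-1,30,-20,0.8],[0,0,0,-1,42,-60,0.8],[0,0,0,-1,42,-95,0.8],[0,0,0,-1,42,-95,0.8],[0,0,0,-1,42,-95,0.8]]' && python3 look.py w10 .034 .498 .02 .029
python3 - <<'E'
import cv2,numpy as np
a=cv2.imread("pics/w9.png")[200:500,200:600];b=cv2.imread("pics/w10.png")[200:500,200:600]
cv2.imwrite("pics/w910.png",np.vstack([a,b]))
E
```

```text
t: 13.25
ee_pos: [0.5035, -0.2597, 0.0547]
eef_rot: [[0.413, 0.911, -0.0], [0.911, -0.413, 0.0], [0.0, -0.0, -1.0]]
ft_force: [1.1, -0.0, 0.3]
opening: 0.0614
t: 13.75
ee_pos: [0.5048, -0.2605, 0.1677]
eef_rot: [[0.413, 0.911, 0.005], [0.911, -0.413, -0.002], [0.0, 0.005, -1.0]]
ft_force: [0.5, -0.2, -0.3]
opening: 0.0686
13.75 [ 0.5048 -0.2605  0.1677] [0.413 0.911 0.   ] 0.06858524948541918
centre px [[394.78866881 304.24905195]] row/col extents [342.6513936  252.58622264] [446.79826516 353.14537333]
t: 14.3
ee_pos: [0.4953, -0.02, 0.1635]
eef_rot: [[0.413, 0.911, -0.002], [0.911, -0.413, -0.0], [-0.001, -0.002, -1.0]]
ft_force: [0.7, 0.3, -0.5]
opening: 0.0682
t: 14.8
ee_pos: [0.4945, 0.0198, 0.069]
eef_rot: [[0.413, 0.911, -0.003], [0.911, -0.413, -0.001], [-0.002, -0.003, -1.0]]
ft_force: [0.8, -0.0, 0.5]
opening: 0.0685
14.8 [0.4945 0.0198 0.069 ] [ 0.413  0.911 -0.002] 0.06848716444752755
centre px [[398.9830393  365.42306609]] row/col extents [319.44233615 288.00098923] [478.4202453  436.93386511]
```

View pics/w910.png

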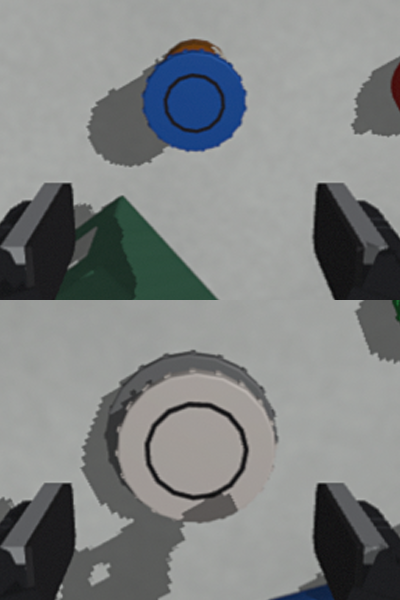

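Blue is flat and centred, ring at (394,302) against a predicted (395,304). The white ring is at (396,351), giving a centre of (0.4928,0.0211). Now the white lid, to beaker_100.

```bash
python3 -m jog '[[0,0,0,-2,1,-25,0.8],[0,0,0,-2,1,-45,0.8],[0,0,0,-2,1,-51,0.8],[0,0,0,-2,1,-51,0.75],[0,0,0,-2,1,-51,0.65]]' && python3 -m jog '[[0,0,0,0,0,0,0.5],[0,0,0,0,0,0,0.5],[0,0,0,0,0,0,0.5],[0,0,0,0,0,0,0.5],[0,0,0,0,0,2,0.5]]' && python3 -m jog '[[0,0,0,0,0,4,0.5],[0,0,0,0,0,15,0.5],[0,0,0,0,0,50,0.5],[0,0,0,0,0,100,0.5],[0,0,0,0,0,148,0.5]]' && python3 -m jog '[[0,0,0,30,-27,0,0.5],[0,0,0,66,-60,0,0.5],[0,0,0,102,-93,0,0.5],[0,0,0,138,-126,0,0.5],[0,0,0,174,-157,0,0.5]]' && python3 -m jog '[[0,0,0,16,-14,0,0.5],[0,0,0,20,-17,0,0.5],[0,0,0,20,-17,0,0.5],[0,0,0,20,-17,0,0.5]]'
python3 look.py w11 .07 .6852 -.1522 .025; python3 - <<'E'
from h import *
import pickle
p=pickle.load(open("w11.pkl","rb"));print(proj(p,circ(.6852,-.1522,0,.025)).min(0)*1.5625)
E
```

```text
t: 15.35
ee_pos: [0.494, 0.0209, 0.0202]
eef_rot: [[0.414, 0.91, 0.001], [0.91, -0.414, 0.0], [0.001, 0.001, -1.0]]
ft_force: [-1.5, 0.2, 5.1]
opening: 0.0563
t: 15.85
ee_pos: [0.494, 0.0212, 0.0218]
eef_rot: [[0.413, 0.911, 0.002], [0.911, -0.413, 0.0], [0.001, 0.001, -1.0]]
ft_force: [0.9, 0.2, -0.8]
opening: 0.0557
t: 16.35
ee_pos: [0.4928, 0.0212, 0.1711]
eef_rot: [[0.413, 0.911, -0.001], [0.911, -0.413, -0.0], [-0.0, -0.001, -1.0]]
ft_force: [1.5, -0.2, -0.3]
opening: 0.0559
t: 16.85
ee_pos: [0.6684, -0.1375, 0.1701]
eef_rot: [[0.413, 0.911, 0.001], [0.911, -0.413, -0.0], [0.0, 0.001, -1.0]]
ft_force: [0.5, 1.3, 0.7]
opening: 0.0556
t: 17.25
ee_pos: [0.6864, -0.1513, 0.1691]
eef_rot: [[0.412, 0.911, -0.001], [0.911, -0.412, 0.001], [0.0, -0.001, -1.0]]
ft_force: [-0.2, 0.1, -0.7]
opening: 0.0558
17.25 [ 0.6864 -0.1513  0.1691] [0.412 0.911 0.   ] 0.055767191589994825
centre px [[391.32561799 308.60058132]] row/col extents [339.37790855 257.2054436 ] [443.13884972 357.31893921]
[350.85464918 237.30323641]
```

View pics/w11.png

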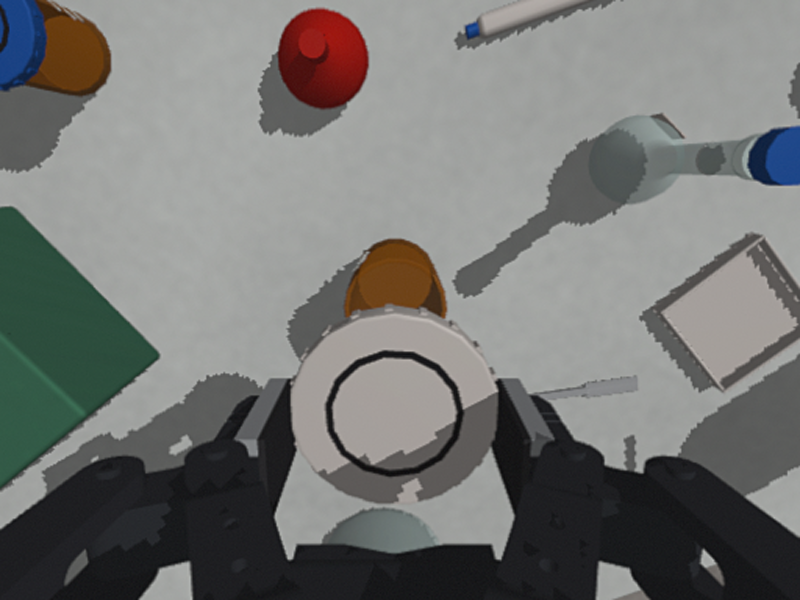

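Rim at cols 345–446, base edge at row 239, so the beaker centre is (0.687,−0.151). I lower.

```bash
python3 -m jog '[[0,0,0,1,0,-40,0.5],[0,0,0,1,0,-75,0.5],[0,0,0,1,0,-90,0.5],[0,0,0,1,0,-90,0.5],[0,0,0,1,0,-90,0.5]]'; python3 -m jog '[[0,0,0,0,0,-4,0.5],[0,0,0,0,0,-8,0.5],[0,0,0,0,0,-11,0.5],[0,0,0,0,0,-11,0.5],[0,0,0,0,0,-11,0.5]]'
```

```text
t: 17.8
ee_pos: [0.6889, -0.1525, 0.0799]
eef_rot: [[0.413, 0.911, 0.001], [0.911, -0.413, -0.0], [0.0, 0.001, -1.0]]
ft_force: [0.0, -0.6, -0.1]
opening: 0.056
t: 18.3
ee_pos: [0.6885, -0.1528, 0.0679]
eef_rot: [[0.413, 0.911, 0.0], [0.911, -0.413, -0.0], [0.0, 0.0, -1.0]]
ft_force: [0.8, 0.7, -0.8]
opening: 0.0558
```

Settled 1 mm or so off; I trim by +1 in y and touch down.

```bash
python3 -m jog '[[0,0,0,0,1,0,0.5],[0,0,0,0,1,-1,0.5],[0,0,0,0,1,-2,0.5],[0,0,0,0,1,-2,0.5]]';python3 -m jog '[[0,0,0,0,0,-1,0.5],[0,0,0,0,0,-1,0.5],[0,0,0,0,0,-1,0.5]]'
```

```text
t: 18.7
ee_pos: [0.6884, -0.1517, 0.0656]
eef_rot: [[0.413, 0.911, -0.0], [0.911, -0.413, 0.0], [-0.0, -0.0, -1.0]]
ft_force: [-0.7, 0.2, -0.2]
opening: 0.0559
t: 19.0
ee_pos: [0.6886, -0.1518, 0.0654]
eef_rot: [[0.413, 0.911, 0.0], [0.911, -0.413, -0.0], [0.0, 0.0, -1.0]]
ft_force: [-2.0, 0.5, 5.8]
opening: 0.0557
```

```bash
python3 -m jog '[[0,0,0,0,0,1,0.66],[0,0,0,0,0,1,0.71],[0,0,0,0,0,1,0.76],[0,0,0,0,0,1,0.81],[0,0,0,0,0,1,0.81]]' && python3 -m jog '[[0,0,0,0,0,15,0.85],[0,0,0,0,0,50,0.9],[0,0,0,0,0,85,1],[0,0,0,0,0,100,1],[0,0,0,0,0,100,1]]' && python3 look.py w12 .079 .6869 -.1508 .029
python3 -m jog '[[0,0,0,-33,29,0,1],[0,0,0,-68,61,0,1],[0,0,0,-103,93,0,1],[0,0,0,-138,124,0,1],[0,0,0,-173,155,0,1]]' && python3 -m jog '[[0,0,0,-22,18,-20,1],[0,0,0,-22,18,-60,1],[0,0,0,-22,18,-105,1],[0,0,0,-22,18,-105,1],[0,0,0,-22,18,-105,1]]' && python3 look.py w13 .017 .493 .021 .034
python3 - <<'E'
import cv2,numpy as np
a=cv2.imread("pics/w12.png")[200:500,200:600];b=cv2.imread("pics/w13.png")[200:500,200:600]
cv2.imwrite("pics/w1213.png",np.vstack([a,b]))
E
```

```text
t: 19.5
ee_pos: [0.6884, -0.1518, 0.0657]
eef_rot: [[0.413, 0.911, -0.0], [0.911, -0.413, -0.0], [-0.0, -0.0, -1.0]]
ft_force: [-0.1, 0.3, -0.0]
opening: 0.0692
t: 20.0
ee_pos: [0.6899, -0.1521, 0.1693]
eef_rot: [[0.413, 0.911, 0.005], [0.911, -0.413, -0.001], [0.001, 0.005, -1.0]]
ft_force: [-0.3, 0.1, -0.1]
opening: 0.0856
20.0 [ 0.6899 -0.1521  0.1693] [0.413 0.911 0.001] 0.0856016343901271
centre px [[393.81217358 307.19209321]] row/col extents [331.19868369 244.92208647] [456.2221096  365.48901502]
t: 20.55
ee_pos: [0.513, 0.0042, 0.1646]
eef_rot: [[0.413, 0.911, -0.002], [0.911, -0.413, -0.0], [-0.001, -0.002, -1.0]]
ft_force: [1.2, 1.6, 0.0]
opening: 0.0858
t: 21.05
ee_pos: [0.4923, 0.021, 0.0601]
eef_rot: [[0.413, 0.911, -0.004], [0.911, -0.413, -0.001], [-0.002, -0.003, -1.0]]
ft_force: [0.2, 0.7, -0.7]
opening: 0.0857
21.05 [0.4923 0.021  0.0601] [ 0.413  0.911 -0.002] 0.08565743276209943
centre px [[395.50594601 351.57602269]] row/col extents [305.56595015 262.89696378] [485.34209131 432.61076317]
```

View pics/w1213.png

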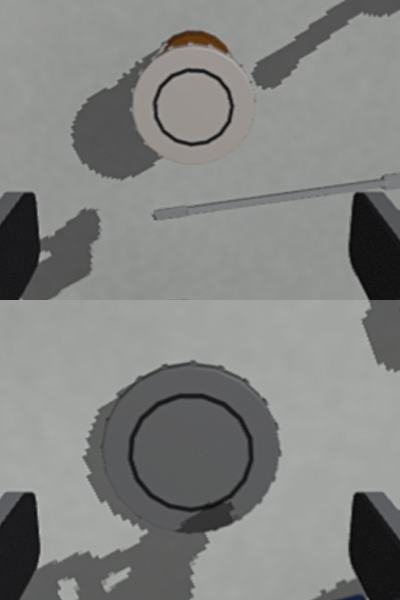

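White is flat and centred, ring at (393,307) against (394,307). The grey ring is at (391,352), giving a centre of (0.4923,0.0195). Before carrying it I check where the round-bottom flask near beaker_150 stands.

```bash
python3 -m jog '[[0,0,0,0,-1,-25,1],[0,0,0,0,-1,-50,1],[0,0,0,0,-1,-60,1],[0,0,0,0,-1,-61,1],[0,0,0,0,-1,-61,0.9]]' && python3 -m jog '[[0,0,0,0,0,0,0.82],[0,0,0,0,0,0,0.75],[0,0,0,0,0,0,0.65],[0,0,0,0,0,0,0.65],[0,0,0,0,0,0,0.65]]'
python3 - <<'E'
from h import *
p=camera_params("top")
for n,uv,z in(("cork",(85,260),0.02),("corkL",(35,260),.02),("corkR",(126,255),.02),("flask mouth z.1",(40,225),.1),("z.15",(40,225),.15)):print(n,ray(p,np.array(uv)/1.5625,z))
p=camera_params("scene")
for n,uv,z in(("cork",(713,527),0.02),("mouth z.1",(766,475),.1),("z.15",(766,475),.15),("z.2",(766,475),.2)):print(n,ray(p,np.array(uv)/1.5625,z))
E
```

```text
t: 21.6
ee_pos: [0.494, 0.0202, 0.0011]
eef_rot: [[0.413, 0.911, 0.001], [0.911, -0.413, 0.0], [0.001, 0.001, -1.0]]
ft_force: [-1.0, -0.4, 1.4]
opening: 0.0771
t: 22.1
ee_pos: [0.494, 0.0202, 0.0014]
eef_rot: [[0.413, 0.911, 0.002], [0.911, -0.413, 0.0], [0.001, 0.002, -1.0]]
ft_force: [-1.4, 0.4, 13.9]
opening: 0.066
cork [0.58924879 0.36943482]
corkL [0.5898643  0.43261158]
corkR [0.59525219 0.31807395]
flask mouth z.1 [0.61209391 0.38770228]
z.15 [0.59737898 0.36129233]
cork [0.60937434 0.37904138]
mouth z.1 [0.58635225 0.38691724]
z.15 [0.6254477  0.36739448]
z.2 [0.66454314 0.34787172]
```

Grey is gripped (66 mm), and the flask near beaker_150 leaves nearly 100 mm of clearance. I lift and carry.

```bash
python3 -m jog '[[0,0,0,0,0,2,0.65],[0,0,0,0,0,15,0.65],[0,0,0,0,0,50,0.65],[0,0,0,0,0,100,0.65],[0,0,0,0,0,148,0.65]]' && python3 -m jog '[[0,0,0,-1,30,25,0.65],[0,0,0,-4,78,25,0.65],[0,0,0,-7,126,25,0.65],[0,0,0,-9,174,25,0.65],[0,0,0,-11,220,25,0.65]]' && python3 -m jog '[[0,0,0,-1,25,0,0.65],[0,0,0,-2,34,0,0.65],[0,0,0,-2,34,0,0.65],[0,0,0,-2,34,0,0.65]]'
python3 look.py w14 .08 .480 .275 .03; python3 - <<'E'
from h import *
import pickle
p=pickle.load(open("w14.pkl","rb"));print(proj(p,circ(.480,.275,0,.03)).min(0)*1.5625)
E
```

```text
t: 22.6
ee_pos: [0.4928, 0.0202, 0.1503]
eef_rot: [[0.413, 0.911, -0.001], [0.911, -0.413, -0.0], [-0.0, -0.001, -1.0]]
ft_force: [1.3, 0.7, -1.4]
opening: 0.0658
t: 23.1
ee_pos: [0.4818, 0.2422, 0.1743]
eef_rot: [[0.413, 0.911, 0.001], [0.911, -0.413, 0.001], [0.001, 0.001, -1.0]]
ft_force: [1.3, -0.2, -0.2]
opening: 0.066
t: 23.5
ee_pos: [0.4804, 0.2727, 0.1732]
eef_rot: [[0.414, 0.91, 0.0], [0.91, -0.414, -0.001], [-0.001, 0.0, -1.0]]
ft_force: [-0.1, -0.7, -0.4]
opening: 0.066
23.5 [0.4804 0.2727 0.1732] [ 0.414  0.91  -0.001] 0.06597684072993637
centre px [[398.61907361 310.29774939]] row/col extents [334.78407774 246.80479953] [462.30392778 369.73112975]
[348.99584589 226.58332972]
```

View pics/w14.png

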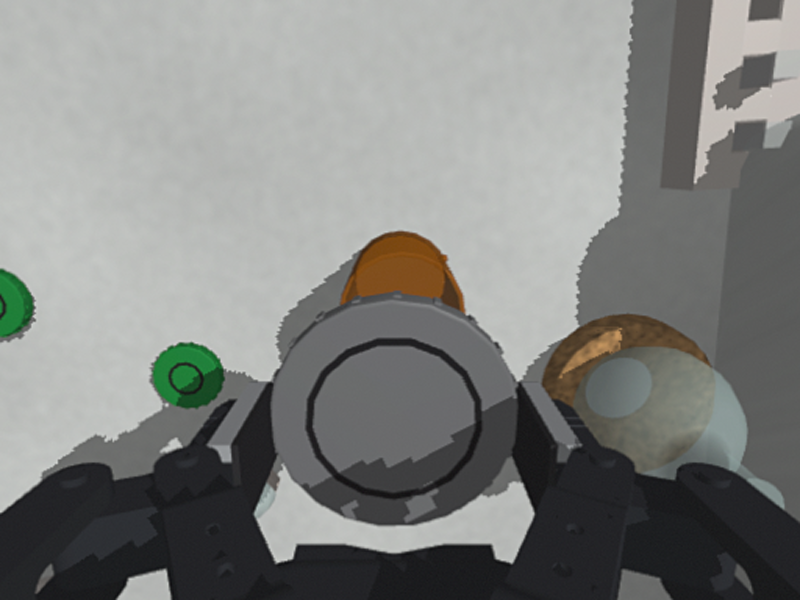

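The visible edge suggests beaker_150 is a few mm off the fit, so I refine it with the visible part of the silhouette. I also check the finger clearance to the round flask.

```bash
python3 - <<'E'
from h import *
import pickle
p=pickle.load(open("w14.pkl","rb"));im=cv2.resize(cv2.imread("pics/w14.png")[:,:,::-1],(512,384),interpolation=cv2.INTER_AREA)
R=slice(0,int(288/1.5625)*4)
M=comp(amber(im),(256,165));M4=cv2.resize(M,None,fx=4,fy=4,interpolation=cv2.INTER_NEAREST);M4[:, :200*4]=0;M4[:,310*4:]=0
def f(q):
    H=hullmask(p,np.r_[circ(*q,0,.03),circ(*q,.08,.03)]);return 1-(H&M4)[R].sum()/(H|M4)[R].sum()
for x0 in([.48,.275],[.484,.276]):
    x0=np.array(x0);r=minimize(f,x0,method="Nelder-Mead",options=dict(initial_simplex=[x0,x0+[.005,0],x0+[0,.005]],xatol=1e-4));print(r.x,1-r.fun)
v,u=np.nonzero(M4);print(v.min()/4*1.5625)
for uv,z in(((543,395),.03),((600,345),.03),((615,385),.08),((610,420),.08)):print(uv,z,ray(p,np.array(uv)/1.5625,z))
E
```

```text
[0.4837131  0.27510231] 0.9787938137367461
[0.48385429 0.27501823] 0.9778139078006978
232.8125
(543, 395) 0.03 [0.57626731 0.32630635]
(600, 345) 0.03 [0.56016394 0.36707386]
(615, 385) 0.08 [0.55811734 0.35542208]
(610, 420) 0.08 [0.5750735 0.3472913]
```

The silhouette fit (IoU 0.98) puts beaker_150 at (0.4838,0.2751). I correct by about +5 mm in x and descend.

```bash
python3 -m jog '[[0,0,0,5,1,-35,0.65],[0,0,0,5,1,-70,0.65],[0,0,0,5,1,-84,0.65],[0,0,0,5,1,-84,0.65],[0,0,0,5,1,-84,0.65]]'; python3 -m jog '[[0,0,0,0,0,-2,0.65],[0,0,0,0,0,-2,0.65],[0,0,0,0,0,-2,0.65]]'
```

```text
t: 24.05
ee_pos: [0.4859, 0.274, 0.0891]
eef_rot: [[0.415, 0.91, -0.0], [0.91, -0.415, -0.001], [-0.001, 0.0, -1.0]]
ft_force: [-0.3, -0.2, -0.1]
opening: 0.0657
t: 24.35
ee_pos: [0.4858, 0.2754, 0.0876]
eef_rot: [[0.413, 0.911, 0.001], [0.911, -0.413, 0.001], [0.001, 0.001, -1.0]]
ft_force: [-0.9, -0.0, 0.4]
opening: 0.0662
```

```bash
python3 -m jog '[[0,0,0,0,-1,-4,0.65],[0,0,0,0,-1,-8,0.65],[0,0,0,0,-1,-12,0.65],[0,0,0,0,-1,-12,0.65],[0,0,0,0,-1,-12,0.65]]';python3 -m jog '[[0,0,0,0,0,-1,0.65],[0,0,0,0,0,-1,0.65],[0,0,0,0,0,-1,0.65]]';python3 -m jog '[[0,0,0,0,0,-1,0.65],[0,0,0,0,0,-1,0.65],[0,0,0,0,0,-1,0.65]]'
```

```text
t: 24.85
ee_pos: [0.4853, 0.2742, 0.0745]
eef_rot: [[0.413, 0.911, -0.001], [0.911, -0.413, -0.0], [-0.001, -0.0, -1.0]]
ft_force: [0.7, 0.2, -0.9]
opening: 0.0664
t: 25.15
ee_pos: [0.4855, 0.2743, 0.0738]
eef_rot: [[0.413, 0.911, 0.0], [0.911, -0.413, 0.0], [0.0, 0.0, -1.0]]
ft_force: [0.2, 0.3, 0.2]
opening: 0.0658
t: 25.45
ee_pos: [0.4853, 0.2745, 0.0736]
eef_rot: [[0.413, 0.911, 0.0], [0.911, -0.413, 0.001], [0.001, -0.0, -1.0]]
ft_force: [-2.8, 0.6, 11.4]
opening: 0.066
```

Contact at 73.6 mm against an expected 73.4. I release, retreat and back off for the final views.

```bash
python3 -m jog '[[0,0,0,0,0,1,0.78],[0,0,0,0,0,1,0.83],[0,0,0,0,0,1,0.88],[0,0,0,0,0,1,0.92],[0,0,0,0,0,1,0.92]]' && python3 -m jog '[[0,0,0,0,0,15,0.95],[0,0,0,0,0,50,1],[0,0,0,0,0,90,1],[0,0,0,0,0,120,1],[0,0,0,0,0,120,1]]' && python3 look.py w15 .089 .4838 .2751 .034
python3 -m jog '[[0,0,0,-20,40,5,1],[0,0,0,-40,80,10,1],[0,0,0,-60,120,20,1],[0,0,0,-80,160,30,1],[0,0,0,-100,200,40,1]]' && python3 -m jog '[[0,0,0,-20,40,0,1],[0,0,0,-40,80,0,1],[0,0,0,-60,120,0,1],[0,0,0,-60,120,0,1]]'
python3 - <<'E'
from h import *
f=lambda a,k=2:cv2.resize(a,None,fx=k,fy=k,interpolation=cv2.INTER_CUBIC)
t=get_image("top")[:,:,::-1];s=get_image("scene")[:,:,::-1]
w=cv2.resize(cv2.imread("pics/w15.png")[150:550,150:650],(360,288))
c=[s[220:284,370:450],s[260:324,280:360],s[185:249,120:200],s[115:179,140:220]]
row=np.hstack([f(x,2.5) for x in c])
tt=cv2.resize(t[60:330],(440,232));tt=cv2.copyMakeBorder(tt,28,28,0,0,cv2.BORDER_CONSTANT)
cv2.imwrite("pics/fin.png",np.vstack([row,np.hstack([tt,w])]))
C={n:camera_params(n) for n in("top","scene")};B2={25:(.6717,.155),50:(.5028,-.2592),100:(.6869,-.1508),150:(.4838,.2751)}
print(get_state()["t"])
E
```

```text
t: 25.95
ee_pos: [0.4855, 0.2742, 0.0737]
eef_rot: [[0.413, 0.911, -0.0], [0.911, -0.413, -0.0], [-0.0, 0.0, -1.0]]
ft_force: [-0.3, 0.3, 0.1]
opening: 0.0789
t: 26.45
ee_pos: [0.4872, 0.2752, 0.1976]
eef_rot: [[0.413, 0.911, 0.005], [0.911, -0.413, 0.004], [0.006, 0.003, -1.0]]
ft_force: [-0.2, 0.4, -0.3]
opening: 0.0854
26.45 [0.4872 0.2752 0.1976] [0.413 0.911 0.006] 0.08543170001106856
centre px [[389.9346293  297.95682269]] row/col extents [321.49311836 229.36349919] [458.05631055 361.79376086]
t: 27.0
ee_pos: [0.384, 0.4753, 0.2326]
eef_rot: [[0.413, 0.911, -0.001], [0.911, -0.413, -0.002], [-0.002, -0.0, -1.0]]
ft_force: [1.4, -0.1, -0.4]
opening: 0.0852
t: 27.4
ee_pos: [0.3194, 0.6, 0.2313]
eef_rot: [[0.405, 0.914, -0.004], [0.914, -0.405, 0.001], [-0.001, -0.004, -1.0]]
ft_force: [-0.1, -0.5, 0.3]
opening: 0.0855
27.5
```

View pics/fin.png

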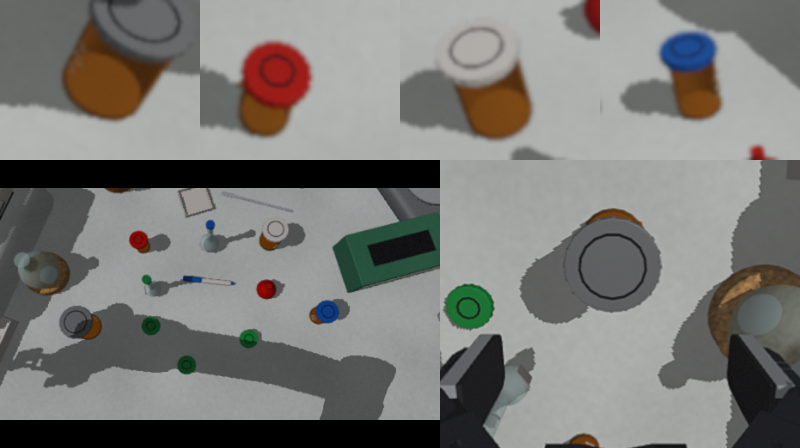

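All four lids sit level on their beakers. The grey ring is at (390,296) in full-image pixels, predicted (390,298). The flasks are upright where they were. I hand in.

```bash
python3 -c "from station import *;print(sign_off())"
```

```text
the job is handed in; nothing more can be done
None
```

I took the stack apart from the top and set each lid on its beaker: red on 25, blue on 50, white on 100 and grey on 150. The job was handed in at about 27.5 s of the 104 s.

- **Seating:** Each lid touched down within about 0.3 mm of the expected rim height, with a steady contact force of no more than about 11 N. The highest force read at any point was 13.9 N, while gripping the grey lid on the bench.
- **Last pictures:** The wrist views after each release and the final top and scene views show all four lids level. Their rings lie within about 2 pixels (roughly 1 mm) of the beaker centres. Both flasks are upright in their places, and the beakers look unmoved.
- **Disagreement:** The first two-camera fit for beaker_150 was about 4 mm off, and beaker_100 about 2 mm. I corrected both from the wrist camera before lowering. I found no other disagreements, but I compared the flask and beaker positions by eye in the last views and did not measure them again.

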